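# Clamp a door keeper in the cam-lock drilling fixture

## Robot

A 6-joint arm with a two-finger parallel gripper is mounted at the origin on the work surface. World frame = base frame: x ahead of the robot, y to its left, z up, the work surface at z = 0. Lengths are in m, angles in rad, forces in N, time in s.
With the tool pointing down it reaches from about 0.3 to 0.775 m from the base axis. Payload 14.6 kg.
Tool frame: the origin (TCP) lies on the centre line of the jaws, within the pads' length; the fingertips stand 22 mm ahead of it and the grasp point (between the pads) lies 3 mm ahead of it; z points along the fingers, x is the direction in which the jaws open and shut, and the axes are right-handed (so a half turn about z gives the same grasp; the last joint's range is limited). The gripper opens to 85 mm and grips with 20 to 120 N. Pads are 22 mm wide; open, the fingers measure 114 mm over their backs; the gripper's body (76 mm by 85 mm) begins 54 mm behind the grasp point. The pads swing forward as they close: fully open they stand 13 mm farther back than shut.
Start: joints at [-1.392, 0.3, 1.521, -0, 1.321, -0.067], TCP at [0.134, -0.533, 0.253] pointing down, gripper open.
Joint ranges: [-3.03, 3.03], [-0.79, 2.21], [0.23, 2.52], [-1.04, 4.18], [0, 3.07], [-2.55, 2.55]. Speed limits (rad/s): [2.22, 2.22, 2.57, 3.14, 3.14, 3.14].

## Interface

Orientations are given as a unit quaternion [x, y, z, w].
In Python, from rig import get_obs, capture, get_calibration, workorder gives the robot as it stands.
- The arm moves only by the shell command python3 -m creep 'ROWS' [FORCE]. ROWS is JSON, a list that holds one entry, the list of rows, each a list of 7 numbers: the shift along the tool's x, y, z in m, then the turn, a rotation vector about the tool's x, y, z in rad, then the opening, from 0 (shut) to 1 (fully open). A call has 1 to 8 rows; each row is the pose to reach, as a shift and turn from the pose commanded when the call began, along the tool's axes at that moment; what a row does not reach only later rows make up. A row lasts 1/12 s, in which the tool goes at most 41.7 mm and 7.16 degrees, less where a joint would pass 70% of its speed; a pose out of reach is approached as far as the arm can. A call with a gripper value outside its range is refused whole. The fingers move at their own pace and stop on an object; FORCE is the grip in N (left out, the last holds). Time passes only in rows, so rows that repeat a pose let the fingers close. It gives the time, the measured TCP pose, the force and the opening at its end, in the units of the state.
- get_obs(): the state, without advancing time (a new reading comes with each control period).
- capture(name): name is "side" or "top" or "wrist"; returns the picture (384x512x3 uint8, blue, green, red); there is no depth.
- get_calibration(name): a dict with "fx", "fy", "cx", "cy" (pixels), "eye" and "attitude" of the camera in the world. Camera axes: x right, y down, z forward; pixel columns grow to the right and rows downward; lengths in m; the calibration is good to about 2 mm. A picture is of the moment at which its call begins: read the wrist's pose just before it. get_calibration takes no time and is no camera call; for the wrist camera it gives the pose at the moment of the call.
- workorder.finish_job(): hands the job in, once; it reports no verdict.
The state is a dict: "t": time; "joint_positions": joint angles; "qd": joint speeds; "tau": joint torques, N m; "eef_pos": TCP position; "ee_rot": TCP orientation; "wrist_force": force on the tool from outside, world axes, zero at the start; "wrist_torque": the same for the moment, N m; "width": finger opening in m.
Only numpy, scipy, OpenCV 4.12 (cv2) and the standard library are available. Lean on these libraries where they do the work, as an engineer would, in place of code of your own. Each camera call takes 0.05 s, during which the arm holds its last target.

## Task

Load the undrilled door keeper from the rubber mat into the drilling fixture for the bench drill: lay it flat in the nest, slide it home against the end pin and the two side pins, then lock the clamp by turning the black cam knob clockwise until the sprung pawl drops fully into the notch of the lock disc. Work gently: do not ram the keeper against the pins, and stop turning as soon as the pawl is in, since forcing the knob on bends the pawl. Let go of everything at the end and leave the tools, the oil and the drilled keepers as they lie.

Things in the scene. Friction and masses are not known exactly. Their poses are not given: they have to be found in the camera images.
- blank: the undrilled door keeper, bare metal, about 0.3 kg, lying on a 4 mm black rubber mat left or right of the fixture: a flat foot 80 (x) x 46 (y) x 8 mm with a rib to grip by, 50 (x) x 14 (y) mm, that stands up from 8 to 40 mm. Same either way round. Origin: centre of the underside; z up
- jig: the drilling fixture, bolted down: base plate 180 (x) x 210 (y) x 14 mm, origin at the centre of its underside. On it stand three pins, 10 mm thick, 10 mm high: side pins at x +-28, y -85, end pin at x 45, y -57. A keeper that is home has its origin at (0, -57, 14) mm, its long side along x, touching all three
- knob_grip (a point): middle of the black bar of the cam knob, on the knob's upright shaft (fixture x 0, y 55 mm), 70 mm over the bench. The bar is 60 mm long (this frame's x), 12 mm thick (y), and reaches from 55 to 81 mm over the bench; below it a round hub, and the lock disc (radius 32 mm) from 31 to 41 mm
- knob (a joint): angle of the cam knob, rad, growing clockwise seen from above; 0 to 0.2 at the start, jaw open. It turns against a drag of up to 0.45 N m and stays where it is left. The lock disc's notch is set by hand to suit the job, so where the pawl drops is not known: somewhere between 0.75 and 1.4. Just past it the notch's square back stops the knob dead
- pawl_bar: the sprung pawl: a steel bar 36 mm over the bench that slides along fixture x towards the knob's shaft, 8 mm round nose on the rim, red pull button at its tail. Origin at fixture (0, 55, 0) mm while it rides on the rim, (-6, 55, 0) when it is down in the notch, where it drops by itself (8 N spring) within about 2 degrees of the right angle; over 4 mm counts as in. Over 18 N on it (0.4 N m on the knob) bends it
- jaw_nose: the brass nose of the clamp jaw, 22 mm wide, 16 to 23 mm over the bench, spring-loaded. Open, its tip is at fixture y -29 mm (3 to 5 mm clear of a keeper that is home); the turning knob drives it towards -y and it presses the keeper's foot against the side pins with 6 to 15 N. Origin: on the fixture's base line, x 0, y 0
- done_a: a drilled keeper in the blue bin; leave it
- done_b: another drilled keeper in the blue bin; leave it
- oil: white oil bottle, 54 mm thick, 130 mm high, standing; origin under its centre; leave it
- wrench: steel wrench lying on the bench; leave it
- driver: screwdriver with a yellow handle lying beyond the fixture; leave it
- brush: swarf brush with a wooden handle; leave it
- hammer: hammer lying on the left of the bench; leave it
Mind the look-alikes: they are no part of the job. Leave any yellow look-alike of the blank alone.

How it is judged:
By the outcome, as a careful person would: the job done as asked, in the order asked, and still so for the second after the job is handed in, with the robot touching nothing.
It also fails if it takes over 67 s, if anything falls off the work surface, if the arm or the gripper's body presses on something with over 40 N, if the wrist force passes 120 N, or if a joint passes its speed limit or range.

## Working session

There is one attempt and no reset: what is moved stays moved. The work goes in short steps, Python scripts to look and compute and a shell command to move; the robot and the scene stay as the last step left them, time stands still between calls to the robot, and variables do not carry over. Pictures are saved under pics/ and viewed, and the job is handed in when it is done.

```bash
ls; mkdir -p pics; python3 - <<'E'
from rig import *
import cv2
print(get_obs())
for n in ("side","top","wrist"):
    print(n,get_calibration(n)); cv2.imwrite(f"pics/{n}0.png",capture(n))
E
```

```text
pics
{'t': 0.0, 'joint_positions': array([-1.39162153e+00,  3.00473644e-01,  1.52159769e+00, -9.55673286e-06,
        1.32071926e+00, -6.66183412e-02]), 'qd': array([ 0.00082645, -0.00058423,  0.00098405, -0.00025149, -0.00136143,
        0.00235326]), 'tau': array([-1.21739056e-03, -5.43500769e+01, -3.61791623e+01, -1.72496075e-04,
        3.97835596e-03, -1.72274542e-05]), 'eef_pos': array([ 0.1337755 , -0.53325788,  0.25271288]), 'ee_rot': array([ 7.88456579e-01, -6.15090127e-01, -4.49773376e-04, -3.95590692e-04]), 'wrist_force': array([-0.10112911, -0.38193311,  0.20414829]), 'wrist_torque': array([ 0.00884099, -0.00676733, -0.03399502]), 'width': 0.08596339567070876}
side {'fx': 393.3779775736845, 'fy': 393.3779775736845, 'cx': 246.5807202337884, 'cy': 194.94034083322833, 'eye': array([0.1872732 , 0.81326466, 1.01656555]), 'attitude': array([-0.20929412,  0.90579797, -0.35856531,  0.08459863])}
top {'fx': 392.1719142621167, 'fy': 392.1719142621167, 'cx': 253.6801067857656, 'cy': 195.41407567150782, 'eye': array([0.43257388, 0.01061663, 1.27117775]), 'attitude': array([ 0.71571337, -0.69698376,  0.02994983, -0.03272632])}
wrist {'fx': 290.63220853360957, 'fy': 290.63220853360957, 'cx': 255.40406695844337, 'cy': 187.4135017610336, 'eye': array([ 0.20344756, -0.5149423 ,  0.37374827]), 'attitude': array([ 0.78035397, -0.60866808, -0.08906319,  0.11242153])}
```

View pics/top0.png

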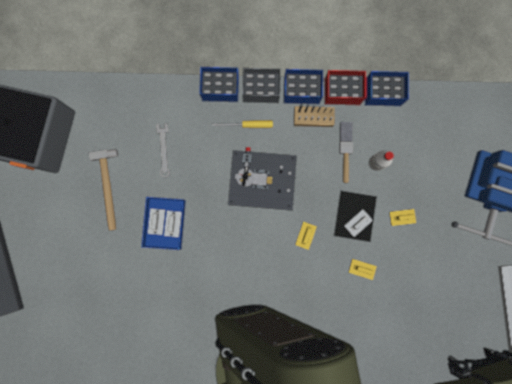

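View pics/side0.png

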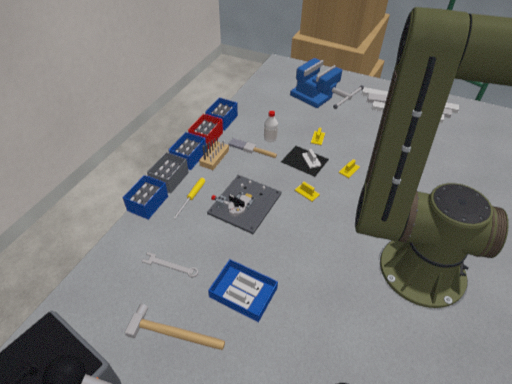

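View pics/wrist0.png

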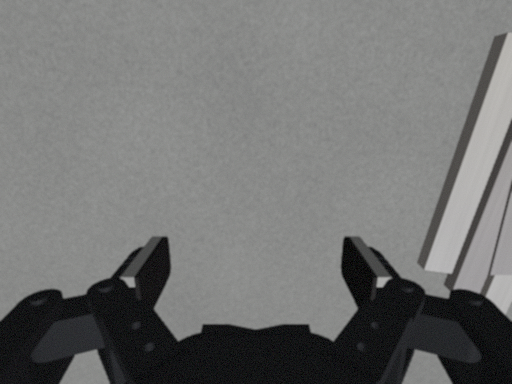

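```bash
cat > h.py <<'E'
import numpy as np, cv2
from scipy.spatial.transform import Rotation as R
from rig import *
def px2w(cal,u,v,z):
    d=R.from_quat(cal["attitude"]).apply([(u-cal["cx"])/cal["fx"],(v-cal["cy"])/cal["fy"],1.])
    return cal["eye"]+d*(z-cal["eye"][2])/d[2]
def w2px(cal,p):
    q=R.from_quat(cal["attitude"]).inv().apply(np.asarray(p)-cal["eye"])
    return np.c_[q[...,0]/q[...,2]*cal["fx"]+cal["cx"],q[...,1]/q[...,2]*cal["fy"]+cal["cy"]] if q.ndim>1 else np.array([q[0]/q[2]*cal["fx"]+cal["cx"],q[1]/q[2]*cal["fy"]+cal["cy"]])
def crop(img,u0,v0,u1,v1,s,f): cv2.imwrite(f,cv2.resize(img[v0:v1,u0:u1],None,fx=s,fy=s,interpolation=cv2.INTER_CUBIC))
E
python3 - <<'E'
from h import *
im=cv2.imread("pics/top0.png"); c=get_calibration("top")
crop(im,220,140,420,290,4,"pics/topc.png")
im=cv2.imread("pics/side0.png")
crop(im,200,120,370,240,4.6,"pics/sidec.png")
print(px2w(c,262,180,.014),px2w(c,358,222,.012))
E
```

```text
[ 0.59492846 -0.00847958  0.014     ] [ 0.46782479 -0.31911462  0.012     ]
```

View pics/topc.png

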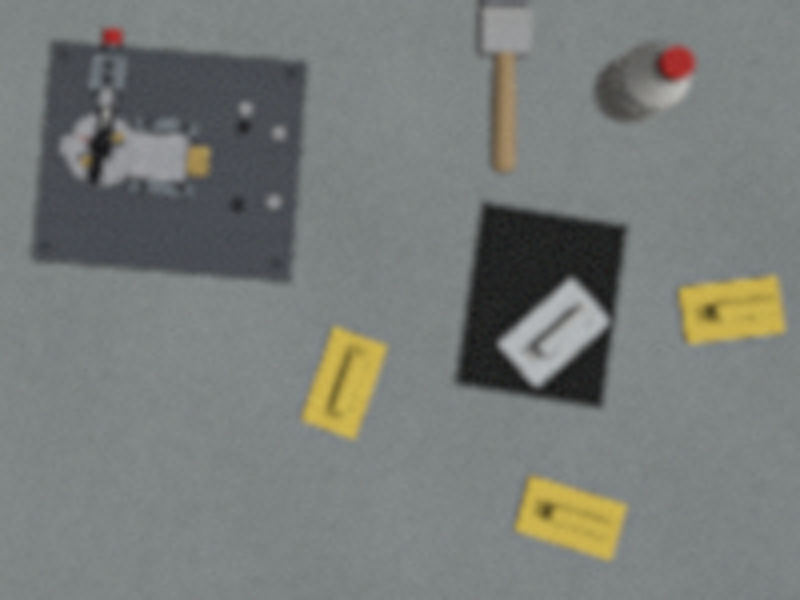

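View pics/sidec.png

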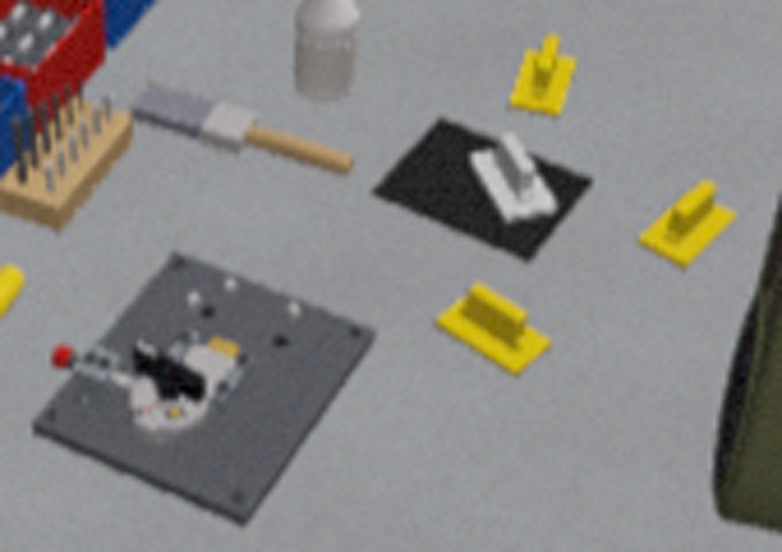

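```bash
python3 - <<'E'
from h import *
c=get_calibration("top")
for nm,z,pts in (("jig",.014,[(52,42),(306,62),(290,282),(33,262)]),("blank",.012,[(572,277),(612,322),(540,388),(497,343)]),("pins",.024,[(246,107),(279,132),(273,201)]),("knob",.081,[(105,125),(95,180)])):
    P=np.array([px2w(c,u/4+220-.375,v/4+140-.375,z) for u,v in pts]); print(nm,P[:,:2].round(4).tolist(),P.mean(0)[:2])
    e=np.diff(np.r_[P,P[:1]],axis=0)[:,:2]; print(np.linalg.norm(e,axis=1).round(4),np.degrees(np.arctan2(e[:,1],e[:,0])).round(1))
E
```

```text
jig [[0.6903, 0.0894], [0.6792, -0.1172], [0.5002, -0.1075], [0.5108, 0.0991]] [ 0.59510166 -0.00904313]
[0.207  0.1793 0.2068 0.1798] [-93.1 176.9  87.1  -3.1]
blank [[0.5103, -0.3338], [0.4751, -0.3659], [0.4209, -0.3085], [0.4558, -0.274]] [ 0.46553689 -0.32055195]
[0.0476 0.0789 0.0491 0.0809] [-137.7  133.3   44.7  -47.7]
pins [[0.6393, -0.0687], [0.6198, -0.0955], [0.564, -0.0918]] [ 0.60771593 -0.0853264 ]
[0.0332 0.0559 0.0788] [-126.1  176.1   17.1]
knob [[0.6131, 0.0426], [0.5706, 0.0491]] [0.59184494 0.04583851]
[0.0431 0.0431] [171.4  -8.6]
```

```bash
cat >> h.py <<'E'
def go(x,y,z,yawdeg):
    o=get_obs(); r=R.from_quat(o["ee_rot"])
    w=np.radians(yawdeg); X=np.array([np.cos(w),np.sin(w),0]); Z=np.array([0,0,-1.]); Y=np.cross(Z,X)
    t=R.from_matrix(np.c_[X,Y,Z])
    print("t",round(o["t"],2),"shift",r.inv().apply(np.array([x,y,z])-o["eef_pos"]).round(4).tolist(),"turn",(r.inv()*t).as_rotvec().round(4).tolist())
def st():
    o=get_obs(); X=R.from_quat(o["ee_rot"]).apply([1,0,0])
    print("t",round(o["t"],2),"pos",o["eef_pos"].round(4),"yaw",np.degrees(np.arctan2(X[1],X[0])).round(2),"F",o["wrist_force"].round(2),"T",o["wrist_torque"].round(3),"w",round(o["width"],4),"j",o["joint_positions"].round(2))
E
python3 -c "
from h import *
go(.4655,-.3206,.18,42.8)"
python3 -m creep '[[[-0.03,-0.05,0.01,0,0,-0.12,1],[-0.06,-0.1,0.02,0,0,-0.24,1],[-0.09,-0.15,0.03,0,0,-0.36,1],[-0.125,-0.2,0.04,0,0,-0.48,1],[-0.126,-0.24,0.05,0,0,-0.6,1],[-0.126,-0.28,0.06,0,0,-0.72,1],[-0.126,-0.32,0.07,0,0,-0.84,1],[-0.126,-0.36,0.07,0,0,-0.96,1]]]'; python3 -c "
from h import *
st();go(.4655,-.3206,.18,42.8)"
```

```text
t 0.15 shift [-0.1256, -0.3735, 0.073] turn [-0.0009, 0.0005, -2.072]
t: 0.82
eef_pos: [0.3954, -0.3423, 0.1915]
ee_rot: [0.984, -0.179, -0.0, -0.0]
wrist_force: [0.3, -1.5, -0.2]
width: 0.0854
t 0.82 pos [ 0.3954 -0.3423  0.1915] yaw -20.57 F [ 0.32 -1.52 -0.25] T [-0.054 -0.018 -0.048] w 0.0854 j [-0.78  0.3   1.67 -0.    1.17 -0.42]
t 0.82 shift [0.058, -0.0449, 0.0115] turn [-0.0006, 0.0004, -1.106]
```

Candidates: yellow look-alikes at top px (306,235), (363,269) and (403,217); drilled keepers in the bin at (156–175,222); and the bare-metal keeper on the black mat at (358,222). I choose the last one. I'll check it in a close wrist crop.

```bash

python3 -m creep '[[[0.03,-0.02,0.005,0,0,-0.12,1],[0.058,-0.045,0.01,0,0,-0.24,1],[0.058,-0.045,0.01,0,0,-0.36,1],[0.058,-0.045,0.01,0,0,-0.48,1],[0.058,-0.045,0.01,0,0,-0.6,1],[0.058,-0.045,0.01,0,0,-0.72,1],[0.058,-0.045,0.01,0,0,-0.84,1],[0.058,-0.045,0.01,0,0,-0.96,1]]]' >/dev/null; python3 -c "
from h import *
st();go(.4655,-.3206,.18,42.8)
im=capture('wrist');cv2.imwrite('pics/w1.png',im)"
```

```text
t 1.48 pos [ 0.4643 -0.3226  0.1819] yaw 34.43 F [-0.32 -0.28 -0.31] T [ 0.002 -0.027 -0.008] w 0.0855 j [-0.67  0.4   1.56  0.    1.18 -1.27]
t 1.48 shift [0.0021, -0.001, 0.0019] turn [-0.0006, 0.0001, -0.146]
```

View pics/w1.png

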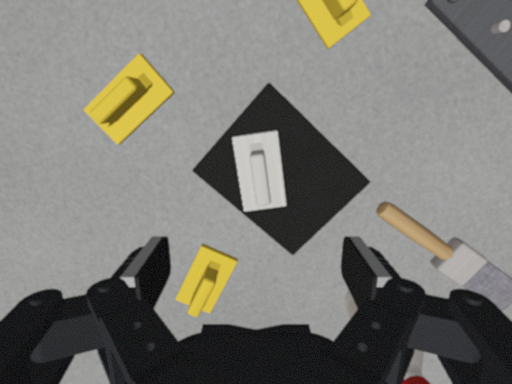

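The crop shows bare metal keeper on black mat at (260,172), no holes; yellow ones are separate.

```bash
python3 - <<'E'
from h import *
c=get_calibration("wrist"); im=cv2.imread("pics/w1.png")
crop(im,180,80,380,240,4,"pics/w1c.png")
for q in ([(232,137),(277,130),(287,206),(243,212)],):
    P=np.array([px2w(c,u,v,.012) for u,v in q]); e=np.diff(np.r_[P,P[:1]],axis=0)[:,:2]
    print(P[:,:2].round(4).tolist(),P.mean(0)[:2],np.linalg.norm(e,axis=1).round(4),np.degrees(np.arctan2(e[:,1],e[:,0])).round(1))
o=get_obs(); print(w2px(c,o["eef_pos"]+[0,0,-.022]))
E
```

```text
[[0.4227, -0.3032], [0.4553, -0.2721], [0.511, -0.3303], [0.4765, -0.3628]] [ 0.46636882 -0.31710623] [0.0451 0.0805 0.0474 0.0802] [  43.7  -46.3 -136.8  132.1]
[254.89561804 242.05582512]
```

View pics/w1c.png

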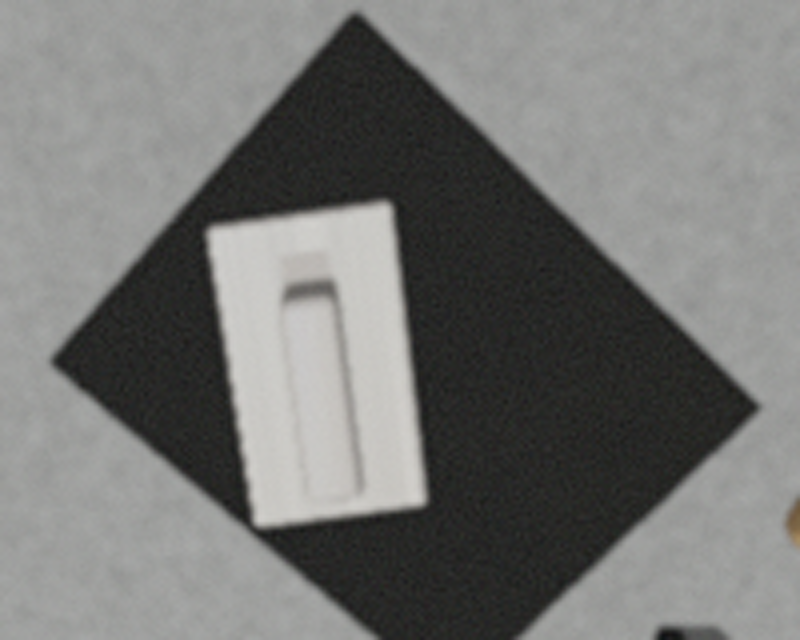

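```bash
python3 -c "
from h import *
go(.466,-.319,.048,43)"
```

```text
t 1.53 shift [0.0034, -0.0019, 0.1339] turn [-0.0006, 0.0001, -0.1403]
```

```bash
python3 -m creep '[[[0.003,-0.002,0.03,0,0,-0.1,1],[0.003,-0.002,0.06,0,0,-0.14,1],[0.003,-0.002,0.09,0,0,-0.14,1],[0.003,-0.002,0.11,0,0,-0.14,1],[0.003,-0.002,0.125,0,0,-0.14,1],[0.003,-0.002,0.134,0,0,-0.14,1],[0.003,-0.002,0.134,0,0,-0.14,1]]]' >/dev/null; python3 -c "
from h import *
st();go(.466,-.319,.048,43)
im=capture('wrist');cv2.imwrite('pics/w2.png',im)"
```

```text
t 2.12 pos [ 0.4651 -0.3188  0.0464] yaw 42.0 F [ 0.24  0.23 -0.04] T [-0.     0.013 -0.044] w 0.0852 j [-0.67  0.58  1.64 -0.    0.92 -1.4 ]
t 2.12 shift [0.0006, 0.0008, -0.0016] turn [-0.003, 0.0005, -0.0174]
```

View pics/w2.png

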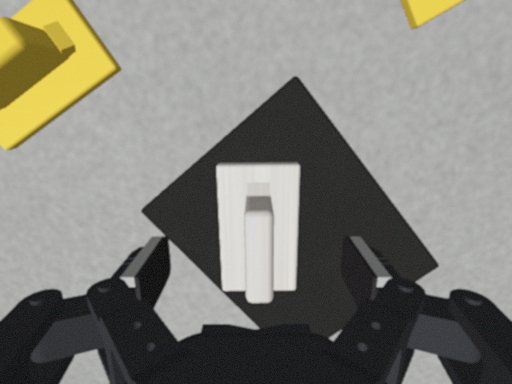

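```bash
python3 - <<'E'
from h import *
c=get_calibration("wrist"); o=get_obs(); r=R.from_quat(o["ee_rot"])
for u,v,z in ((258,212,.044),(260,301,.044),(217,164,.012),(299,164,.012),(296,290,.012),(223,290,.012)):
    p=px2w(c,u,v,z);print(p.round(4),r.inv().apply(p-o["eef_pos"]).round(4))
E
```

```text
[ 0.4504 -0.3     0.044 ] [ 0.0016 -0.0244  0.0039]
[ 0.4835 -0.3349  0.044 ] [0.0027 0.0236 0.0038]
[ 0.4233 -0.3032  0.012 ] [-0.0207 -0.0402  0.0359]
[ 0.4568 -0.273   0.012 ] [ 0.0244 -0.0402  0.0359]
[ 0.5117 -0.3318  0.012 ] [0.0259 0.0403 0.0358]
[ 0.4777 -0.3624  0.012 ] [-0.0199  0.0403  0.0358]
```

```bash
python3 - <<'E'
from h import *
c=get_calibration("wrist"); o=get_obs(); r=R.from_quat(o["ee_rot"])
for d in (0,.01,.022,.035):
  for y in (-.011,.011): print(d,y,[w2px(c,o["eef_pos"]+r.apply([s*.0426,y,d])).round(0).tolist() for s in (-1,1)])
E
```

```text
0 -0.011 [[162.0, 242.0], [347.0, 242.0]]
0 0.011 [[166.0, 284.0], [343.0, 284.0]]
0.01 -0.011 [[168.0, 233.0], [341.0, 233.0]]
0.01 0.011 [[172.0, 272.0], [338.0, 272.0]]
0.022 -0.011 [[175.0, 223.0], [335.0, 223.0]]
0.022 0.011 [[178.0, 260.0], [332.0, 260.0]]
0.035 -0.011 [[181.0, 214.0], [329.0, 214.0]]
0.035 0.011 [[183.0, 249.0], [326.0, 249.0]]
```

```bash
python3 -m creep '[[[0.001,0,0.006,0,0,-0.017,1],[0.002,0,0.006,0,0,-0.017,0.6],[0.002,0,0.006,0,0,-0.017,0.3],[0.002,0,0.006,0,0,-0.017,0.15],[0.002,0,0.006,0,0,-0.017,0],[0.002,0,0.006,0,0,-0.017,0],[0.002,0,0.006,0,0,-0.017,0],[0.002,0,0.006,0,0,-0.017,0]]]' 40 >/dev/null; python3 -c "
from h import *
st()"
```

```text
t 2.83 pos [ 0.4673 -0.3181  0.0425] yaw 43.08 F [-0.7   0.39  2.84] T [0.117 0.069 0.006] w 0.013 j [-0.66  0.59  1.64  0.    0.91 -1.41]
```

```bash
python3 -m creep '[[[0,0,-0.005,0,0,0,0],[0,0,-0.02,0,0,0,0],[0,0,-0.04,0,0,0,0],[0,0,-0.065,0,0,0,0],[0,0,-0.09,0,0,0,0],[0,0,-0.1,0,0,0,0]]]' >/dev/null; python3 -c "
from h import *
st();go(.583,-.066,.14,86.9)"
```

```text
t 3.33 pos [ 0.4679 -0.3185  0.1454] yaw 43.09 F [ 0.26 -0.52 -2.11] T [-0.032 -0.029 -0.077] w 0.013 j [-0.66  0.44  1.59 -0.    1.1  -1.41]
t 3.33 shift [0.2565, -0.1058, 0.0052] turn [0.0036, 0.0008, -0.7647]
```

```bash
python3 -m creep '[[[0.03,-0.012,0,0,0,-0.1,0],[0.065,-0.026,0,0,0,-0.2,0],[0.1,-0.041,0,0,0,-0.3,0],[0.135,-0.056,0,0,0,-0.42,0],[0.17,-0.07,0,0,0,-0.54,0],[0.205,-0.085,0.002,0,0,-0.65,0],[0.235,-0.097,0.004,0,0,-0.76,0],[0.256,-0.106,0.005,0.003,0,-0.765,0]]]' >/dev/null;python3 -m creep '[[[0,0,0,0,0,0,0]]]' >/dev/null; python3 -c "
from h import *
st();c=get_calibration('wrist');print(c)
im=capture('wrist');cv2.imwrite('pics/w3.png',im);im=capture('top');cv2.imwrite('pics/t3.png',im)
go(.583,-.066,.14,86.9)"
```

```text
t 4.08 pos [ 0.5825 -0.0617  0.136 ] yaw 87.18 F [-0.18 -0.22 -3.1 ] T [ 0.024 -0.027  0.031] w 0.0135 j [-0.17  0.5   1.53  0.    1.12 -1.69]
{'fx': 290.63220853360957, 'fy': 290.63220853360957, 'cx': 255.40406695844337, 'cy': 187.4135017610336, 'eye': array([ 0.51083918, -0.05753645,  0.25731258]), 'attitude': array([0.71728975, 0.68245615, 0.09790195, 0.10081779])}
t 4.18 shift [-0.0009, 0.0015, -0.0037] turn [-0.0042, -0.0011, 0.0017]
```

View pics/w3.png

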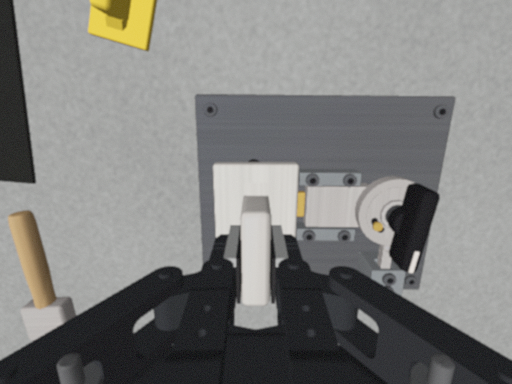

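The picture shows the near plate edge (195,95)–(452,97), brass nose at (301,204) and knob at (400,220). The held blank hides the pins, so I'll shift sideways to see them.

```bash
python3 -m creep '[[[-0.03,0,0,0,0,0,0],[-0.065,0,0,0,0,0,0],[-0.09,0,0,0,0,0,0],[-0.1,0,0,0,0,0,0],[-0.1,0,0,0,0,0,0],[-0.1,0,0,0,0,0,0]]]' >/dev/null; python3 -c "
from h import *
import json
st();c=get_calibration('wrist');json.dump({k:np.asarray(v).tolist() for k,v in c.items()},open('c4.json','w'))
im=capture('wrist');cv2.imwrite('pics/w4.png',im);crop(im,255,80,512,300,3.1,'pics/w4c.png')"
```

```text
t 4.68 pos [ 0.5759 -0.1662  0.1368] yaw 86.8 F [-0.3   0.63 -2.95] T [ 0.005 -0.028 -0.013] w 0.0136 j [-0.34  0.52  1.49  0.    1.13 -1.86]
```

View pics/w4c.png

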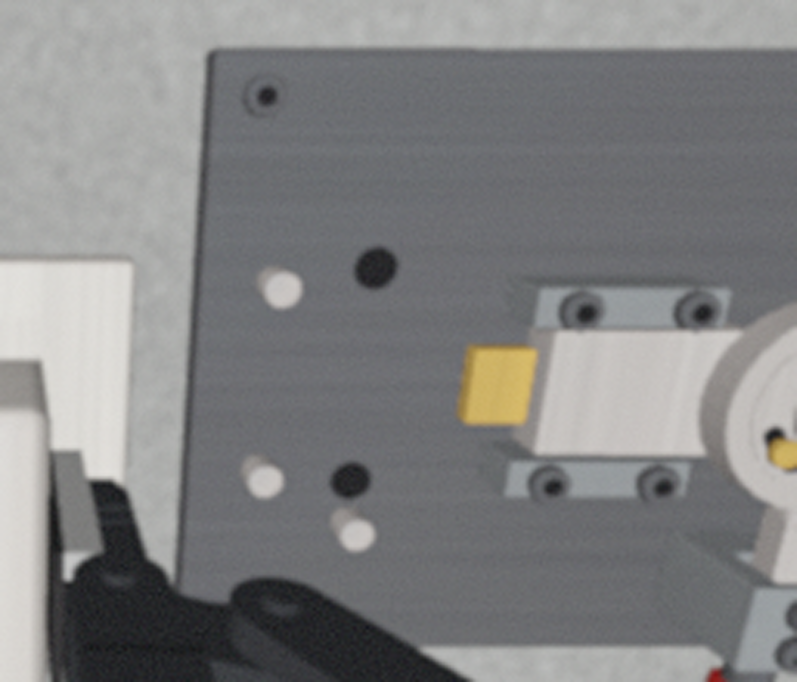

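```bash
python3 - <<'E'
from h import *
import json
c={k:np.array(v) for k,v in json.load(open('c4.json')).items()}
f=lambda u,v,z: px2w(c,(u+.5)/3.1+255-.5,(v+.5)/3.1+80-.5,z)
P=np.array([f(283,289,.024),f(265,481,.024),f(357,535,.024)])[:,:2]
Q=np.array([[-.028,-.085],[.028,-.085],[.045,-.057]])
print(P.round(4))
def fit(P,Q):
    a=P-P.mean(0);b=Q-Q.mean(0)
    th=np.arctan2((b[:,0]*a[:,1]-b[:,1]*a[:,0]).sum(),(a*b).sum())
    M=np.array([[np.cos(th),-np.sin(th)],[np.sin(th),np.cos(th)]])
    t=P.mean(0)-M@Q.mean(0)
    return th,M,t
th,M,t=fit(P,Q);print("wrist",np.degrees(th),t,"res mm",((Q@M.T+t-P)*1e3).round(2).tolist())
tip=np.array([f(469,347,.023),f(461,424,.023)])[:,:2]; print("tip in fixture",((tip-t)@M*1e3).round(1))
cor=f(211,50,.014)[:2];print("corner",((cor-t)@M*1e3).round(1))
cor=f(797,50,.014)[:2];print("edge",((cor-t)@M*1e3).round(1))
ct=get_calibration("top")
P2=np.array([px2w(ct,u/4+220-.375,v/4+140-.375,.024) for u,v in [(246,107),(279,132),(273,201)]])[[2,1,0],:2]
print("top",fit(P2,Q)[0]*57.3,fit(P2,Q)[2])
# held blank: right edge of foot & near corner
o=get_obs(); r=R.from_quat(o["ee_rot"]); z=o["eef_pos"][2]-.042+.012
for u,v in ((133,261),(127,455)): print("foot edge tool",r.inv().apply(f(u,v,z-.0)-o["eef_pos"]).round(4))
st()
E
```

```text
[[ 0.5638 -0.0893]
 [ 0.6197 -0.0927]
 [ 0.6383 -0.0656]]
wrist -3.402588469011699 [ 0.59676222 -0.00611284] res mm [[-0.0, -0.01], [0.02, 0.05], [-0.01, -0.04]]
tip in fixture [[-11.7 -32.4]
 [ 10.9 -31.3]]
corner [ -89.  -106.1]
edge [-89.5  45.6]
top -3.9972043577026555 [ 0.59802658 -0.00879823]
foot edge tool [ 0.0226 -0.041   0.0302]
foot edge tool [ 0.0229 -0.0051  0.03  ]
t 4.73 pos [ 0.5761 -0.1654  0.1369] yaw 86.87 F [ 0.5   0.48 -2.66] T [ 0.04  -0.004 -0.004] w 0.0131 j [-0.34  0.52  1.49  0.    1.13 -1.86]
```

```bash
python3 -c "
from h import *
go(.5865,-.0614,.070,86.6)"
```

```text
t 4.73 shift [0.1043, 0.0049, 0.067] turn [-0.0032, -0.0014, 0.0047]
```

```bash
python3 -m creep '[[[0.03,0.001,0,0,0,0,0],[0.06,0.002,0,-0.001,0,0.002,0],[0.085,0.005,0.01,-0.003,-0.001,0.005,0],[0.104,0.005,0.03,-0.003,-0.001,0.005,0],[0.104,0.005,0.05,-0.003,-0.001,0.005,0],[0.104,0.005,0.06,-0.003,-0.001,0.005,0],[0.104,0.005,0.067,-0.003,-0.001,0.005,0],[0.104,0.005,0.067,-0.003,-0.001,0.005,0]]]' >/dev/null; python3 -m creep '[[[0,0,0,0,0,0,0]]]' >/dev/null; python3 -c "
from h import *
st();go(.5865,-.0614,.070,86.6)
im=capture('wrist');cv2.imwrite('pics/w5.png',im);crop(im,160,90,420,285,3,'pics/w5c.png')"
```

```text
t 5.48 pos [ 0.587  -0.0623  0.0708] yaw 86.6 F [ 0.03 -0.06 -2.9 ] T [-0.009  0.009 -0.034] w 0.0131 j [-0.17  0.59  1.56  0.    0.99 -1.68]
t 5.48 shift [0.0008, -0.0006, 0.0008] turn [0.0007, -0.0, 0.0]
```

View pics/w5c.png

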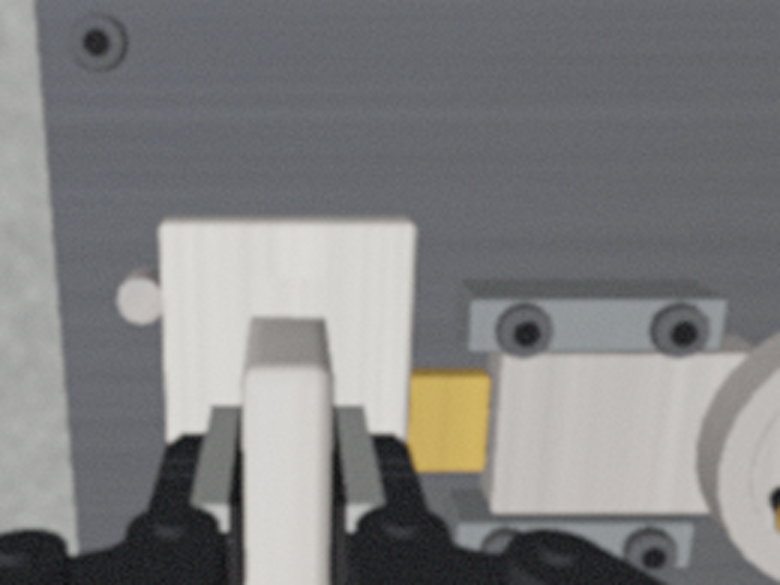

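```bash
python3 - <<'E'
from h import *
c=get_calibration("wrist")
f=lambda u,v,z: px2w(c,(u+.5)/3+160-.5,(v+.5)/3+90-.5,z)
t=np.array([.59676,-.00611]);th=np.radians(-3.4);M=np.array([[np.cos(th),-np.sin(th)],[np.sin(th),np.cos(th)]])
for u,v,z in ((140,300,.024),(160,220,.0405),(415,220,.0405),(165,400,.0405),(409,400,.0405),(491,360,.023),(411,390,.0405)): print(((f(u,v,z)[:2]-t)@M*1e3).round(1))
print((get_obs()["eef_pos"][:2]-t)@M)
E
```

```text
[-27.5 -85.3]
[-47.3 -78.2]
[-47.3 -33.1]
[-12.9 -78.7]
[-12.9 -32.8]
[-14.2 -13.5]
[-14.9 -32.5]
[-0.00614687 -0.05671616]
```

Pin at crop (140,300) and the foot edges match the model: blank centre is at fixture (-7, -55.7). Descending.

```bash
python3 -m creep '[[[0,0,0.004,0,0,0,0],[0,0,0.008,0,0,0,0],[0,0,0.012,0,0,0,0],[0,0,0.014,0,0,0,0],[0,0,0.016,0,0,0,0],[0,0,0.0165,0,0,0,0],[0,0,0.0165,0,0,0,0]]]' ; python3 -c "
from h import *
st()"
```

```text
t: 6.12
eef_pos: [0.5868, -0.0619, 0.0535]
ee_rot: [0.728, 0.686, 0.0, -0.0]
wrist_force: [-0.0, -0.1, -3.4]
width: 0.0132
t 6.12 pos [ 0.5868 -0.0619  0.0535] yaw 86.63 F [-0.02 -0.09 -3.44] T [-0.008 -0.022 -0.011] w 0.0132 j [-0.17  0.62  1.56  0.    0.96 -1.68]
```

```bash
python3 -m creep '[[[0,0,0.0005,0,0,0,0],[0,0,0.001,0,0,0,0],[0,0,0.001,0,0,0,0]]]' ; python3 -m creep '[[[0,0,0.0005,0,0,0,0],[0,0,0.0005,0,0,0,0]]]'
```

```text
t: 6.37
eef_pos: [0.5868, -0.0619, 0.0527]
ee_rot: [0.728, 0.686, 0.0, 0.0]
wrist_force: [0.2, -0.9, -3.2]
width: 0.0133
t: 6.53
eef_pos: [0.5869, -0.0619, 0.0526]
ee_rot: [0.728, 0.686, 0.0, 0.0]
wrist_force: [-1.8, 0.3, 1.4]
width: 0.0131
```

```bash
python3 -m creep '[[[0,0.001,0,0,0,0,0],[0,0.002,0,0,0,0,0],[0,0.003,0,0,0,0,0],[0,0.004,0,0,0,0,0],[0,0.0045,0,0,0,0,0],[0,0.005,0,0,0,0,0],[0,0.005,0,0,0,0,0]]]' ; python3 -m creep '[[[-0.0005,0,0,0,0,0,0],[-0.001,0,0,0,0,0,0],[-0.001,0,0,0,0,0,0]]]'
```

```text
t: 7.12
eef_pos: [0.5919, -0.0622, 0.0525]
ee_rot: [0.728, 0.686, 0.0, 0.0]
wrist_force: [-4.9, 0.1, 4.9]
width: 0.0131
t: 7.37
eef_pos: [0.5922, -0.063, 0.0526]
ee_rot: [0.728, 0.686, 0.001, 0.0]
wrist_force: [-1.6, 4.1, 5.0]
width: 0.0132
```

```bash
python3 -m creep '[[[-0.0005,0,-0.0002,0,0,0,0],[-0.0005,0,-0.0002,0,0,0,0]]]';  python3 -m creep '[[[0,0.0005,0,0,0,0,0],[0,0.001,0,0,0,0,0],[0,0.001,0,0,0,0,0]]]'; python3 -c "
from h import *
st()"
```

```text
t: 7.53
eef_pos: [0.592, -0.0637, 0.0525]
ee_rot: [0.728, 0.686, 0.0, 0.0]
wrist_force: [0.1, 2.8, 1.8]
width: 0.0131
t: 7.78
eef_pos: [0.5924, -0.0638, 0.0525]
ee_rot: [0.728, 0.686, -0.0, -0.0]
wrist_force: [-5.7, 2.6, 7.8]
width: 0.0132
t 7.78 pos [ 0.5924 -0.0638  0.0525] yaw 86.63 F [-5.75  2.62  7.8 ] T [0.526 0.876 0.095] w 0.0132 j [-0.17  0.63  1.55 -0.    0.97 -1.68]
```

```bash
python3 -m creep '[[[0,0,-0.0003,0,0,0,0],[0,0,-0.0003,0,0,0,0]]]';  python3 -m creep '[[[0,0.0005,0,0,0,0,0],[0,0.0005,0,0,0,0,0]]]'; python3 -c "
from h import *
st();im=capture('wrist');cv2.imwrite('pics/w6.png',im);crop(im,160,90,420,285,3,'pics/w6c.png')"
```

```text
t: 7.95
eef_pos: [0.5925, -0.0639, 0.0526]
ee_rot: [0.728, 0.686, -0.0, -0.0]
wrist_force: [-3.2, 1.6, 3.4]
width: 0.0133
t: 8.12
eef_pos: [0.593, -0.0639, 0.0526]
ee_rot: [0.728, 0.686, -0.0, -0.0]
wrist_force: [-5.2, -0.3, 2.8]
width: 0.0134
t 8.12 pos [ 0.593  -0.0639  0.0526] yaw 86.63 F [-5.18 -0.3   2.83] T [0.093 0.672 0.072] w 0.0134 j [-0.17  0.63  1.54 -0.    0.97 -1.68]
```

View pics/w6c.png

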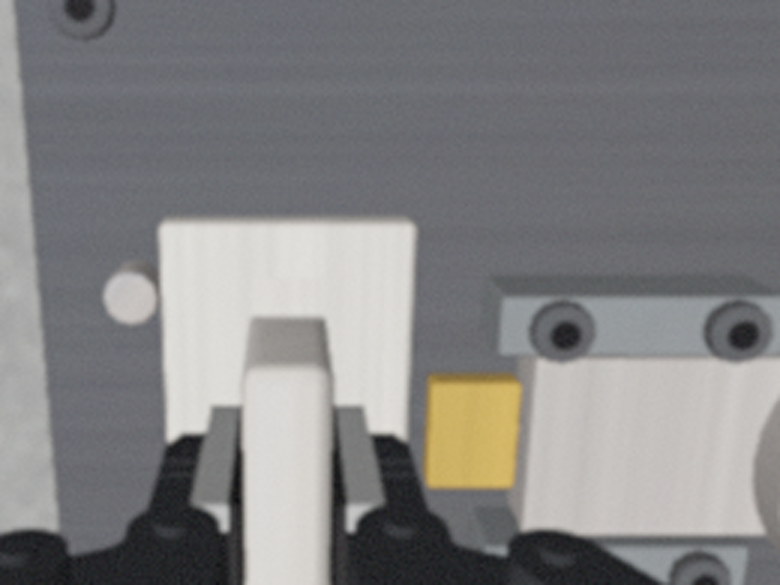

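```bash
cat > m.py <<'E'
from h import *
t=np.array([.59676,-.00611]);th=np.radians(-3.4);M=np.array([[np.cos(th),-np.sin(th)],[np.sin(th),np.cos(th)]])
E
python3 - <<'E'
from m import *
c=get_calibration("wrist")
f=lambda u,v,z: px2w(c,(u+.5)/3+160-.5,(v+.5)/3+90-.5,z)
for u,v,z in ((131,297,.024),(157,297,.024),(162,297,.022),(160,219,.022),(416,219,.022),(411,390,.022),(427,378,.023),(426,485,.023)): print(((f(u,v,z)[:2]-t)@M*1e3).round(1))
print((get_obs()["eef_pos"][:2]-t)@M)
E
```

```text
[-27.9 -84.9]
[-27.9 -80.2]
[-27.3 -79.6]
[-41.7 -79.4]
[-41.7 -34.2]
[ -9.1 -33.7]
[-11.9 -31. ]
[ 10.1 -30.2]
[-0.00028895 -0.05795277]
```

```bash
for i in 1 2 3; do python3 -m creep '[[[0,0.0005,0,0,0,0,0],[0,0.0005,0,0,0,0,0]]]' | grep -E "eef|wrist_f"; done
```

```text
eef_pos: [0.5938, -0.0639, 0.0526]
wrist_force: [-2.7, -0.8, 0.9]
eef_pos: [0.5943, -0.0639, 0.0526]
wrist_force: [-1.5, -1.0, -1.1]
eef_pos: [0.5945, -0.0639, 0.0526]
wrist_force: [-4.2, -0.5, 1.0]
```

```bash
for i in 1 2; do python3 -m creep '[[[0,0.0005,0,0,0,0,0],[0,0.0005,0,0,0,0,0]]]' | grep -E "eef|wrist_f"; done
```

```text
eef_pos: [0.5946, -0.0639, 0.0525]
wrist_force: [-9.1, -0.5, 4.3]
eef_pos: [0.5947, -0.0639, 0.0526]
wrist_force: [-13.9, -0.4, 7.2]
```

```bash
python3 -m creep '[[[0,-0.0006,-0.0002,0,0,0,0],[0,-0.0006,-0.0002,0,0,0,0]]]' | grep -E "eef|wrist_f"; for i in 1 2 3; do python3 -m creep '[[[-0.0004,0,0,0,0,0,0],[-0.0004,0,0,0,0,0,0]]]' | grep -E "eef|wrist_f"; done
```

```text
eef_pos: [0.5946, -0.0639, 0.0526]
wrist_force: [-4.9, -0.2, 1.3]
eef_pos: [0.5946, -0.064, 0.0526]
wrist_force: [-6.4, 2.5, 0.9]
eef_pos: [0.5946, -0.0642, 0.0526]
wrist_force: [-5.7, 4.0, 0.9]
eef_pos: [0.5946, -0.0642, 0.0526]
wrist_force: [-5.5, 7.0, 2.6]
```

```bash
python3 -m creep '[[[0.0003,0,0,0,0,0,0.1],[0.0003,0,0,0,0,0,0.25],[0.0003,0,0,0,0,0,0.33],[0.0003,0,0,0,0,0,0.33]]]'; python3 -c "
from h import *
st();im=capture('wrist');cv2.imwrite('pics/w7.png',im);crop(im,160,90,420,285,3,'pics/w7c.png')"
```

```text
t: 10.0
eef_pos: [0.5954, -0.0649, 0.0531]
ee_rot: [0.728, 0.686, 0.0, 0.001]
wrist_force: [0.2, -0.4, 0.3]
width: 0.0279
t 10.0 pos [ 0.5954 -0.0649  0.0531] yaw 86.63 F [ 0.18 -0.36  0.32] T [-0.04   0.035  0.041] w 0.0279 j [-0.17  0.63  1.54  0.    0.97 -1.68]
```

View pics/w7c.png

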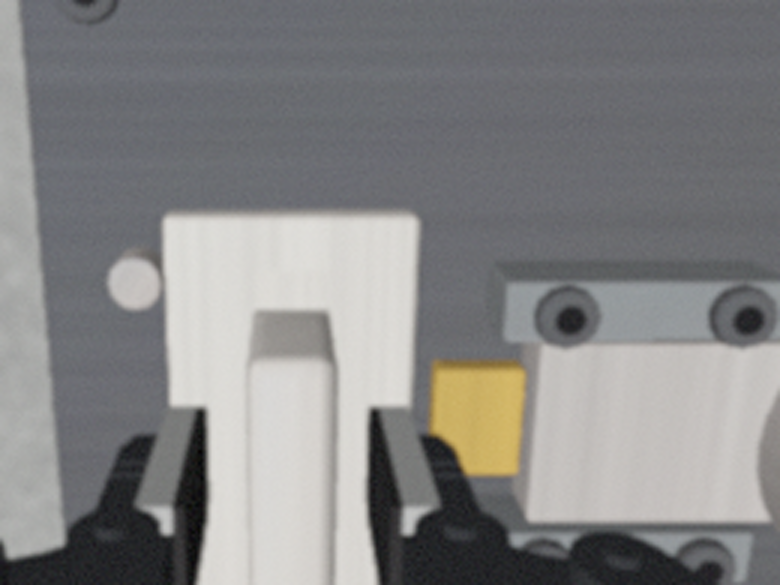

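```bash
python3 - <<'E'
from m import *
c=get_calibration("wrist"); im=cv2.imread("pics/w7c.png")
print(im[285,150:175,1].tolist())
f=lambda u,v,z: px2w(c,(u+.5)/3+160-.5,(v+.5)/3+90-.5,z)
for u,v,z in ((134,282,.024),(161,282,.024),(165,285,.022),(164,213,.022),(418,213,.022),(415,390,.022),(432,363,.023)): print(((f(u,v,z)[:2]-t)@M*1e3).round(1))
print((get_obs()["eef_pos"][:2]-t)@M)
E
```

```text
[193, 194, 193, 192, 190, 188, 187, 181, 172, 162, 153, 145, 142, 146, 156, 170, 186, 199, 206, 212, 217, 218, 218, 219, 219]
[-28.1 -85.1]
[-28.1 -80.3]
[-27.  -79.9]
[-40.2 -79.5]
[-40.2 -34.6]
[ -6.5 -33.7]
[-12.3 -30.9]
[ 0.00209882 -0.05875293]
```

```bash
python3 -m creep '[[[0,0,-0.01,0,0,0,0.33],[0,0,-0.03,0,0,0,0.33],[0,0,-0.055,0,0,0,0.33],[0,0,-0.08,0,0,0,0.4],[0.03,0,-0.1,0,0,0,0.5],[0.06,0,-0.1,0,0,0,0.5],[0.06,0,-0.1,0,0,0,0.5],[0.06,0,-0.1,0,0,0,0.5]]]'; python3 -c "
from m import *
import json
st();c=get_calibration('wrist');json.dump({k:np.asarray(v).tolist() for k,v in c.items()},open('c8.json','w'))
im=capture('wrist');cv2.imwrite('pics/w8.png',im);crop(im,160,80,430,280,2.9,'pics/w8c.png')"
```

```text
t: 10.72
eef_pos: [0.5987, -0.0038, 0.154]
ee_rot: [0.727, 0.687, 0.001, 0.001]
wrist_force: [0.6, -1.0, 0.5]
width: 0.0426
t 10.72 pos [ 0.5987 -0.0038  0.154 ] yaw 86.75 F [ 0.6  -0.99  0.53] T [-0.071  0.01   0.02 ] w 0.0426 j [-0.07  0.5   1.48  0.    1.16 -1.58]
```

View pics/w8c.png

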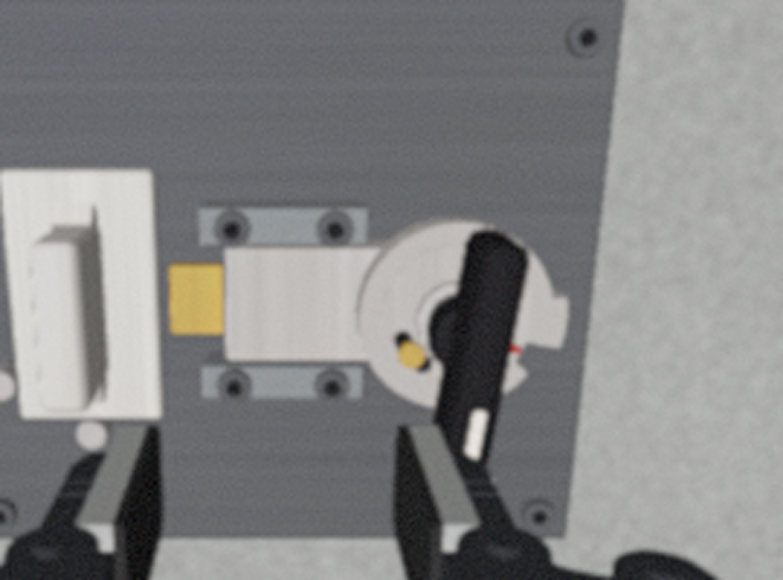

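```bash
python3 - <<'E'
from m import *
import json
c={k:np.array(v) for k,v in json.load(open('c8.json')).items()}
f=lambda u,v,z: (((px2w(c,(u+.5)/2.9+160-.5,(v+.5)/2.9+80-.5,z)[:2]-t)@M)*1e3).round(1)
C=np.array([0,55])
for n,u,v,z in (("bar far l",468,240,.081),("bar far r",526,252,.081),("bar near l",436,415,.081),("bar near r",490,455,.081),("near end mid",478,435,.081),("far mid",496,232,.081),("notch bottom",524,355,.041),("tooth in",530,347,.041),("rim edge",522,366,.041),("tooth tip",564,347,.041),("red",513,349,.041),("disc left",360,310,.041),("foot end l",20,418,.022),("foot end r",160,417,.022),("endpin",90,437,.024),("foot near r",152,171,.022),("sidepin",-1,386,.024)):
    p=f(u,v,z); d=p-C; print(n,p,"r",np.hypot(*d).round(1),"ang",np.degrees(np.arctan2(d[1],d[0])).round(1))
E
python3 -c "
from h import *
im=cv2.imread('pics/w8.png');crop(im,275,145,385,260,6,'pics/w8d.png')"
```

```text
bar far l [-31.1  48. ] r 31.9 ang -167.3
bar far r [-28.3  61.8] r 29.1 ang 166.5
bar near l [13.2 43. ] r 17.8 ang -42.3
bar near r [24.1 57.2] r 24.2 ang 5.2
near end mid [18.6 53.8] r 18.6 ang -3.7
far mid [-33.   54.4] r 33.0 ang -179.0
notch bottom [11.4 76. ] r 23.9 ang 61.5
tooth in [ 8.9 77.5] r 24.2 ang 68.4
rim edge [14.8 75.7] r 25.4 ang 54.4
tooth tip [ 8.9 87.5] r 33.7 ang 74.7
red [ 9.5 72.6] r 20.0 ang 61.6
disc left [-2.3 27.4] r 27.7 ang -94.8
foot end l [ 40.1 -80. ] r 140.8 ang -73.5
foot end r [ 39.6 -34.5] r 97.9 ang -66.1
endpin [ 45.8 -57.2] r 121.2 ang -67.8
foot near r [-39.7 -33.9] r 97.4 ang -114.1
sidepin [ 28.2 -85.1] r 142.9 ang -78.6
```

View pics/w8d.png

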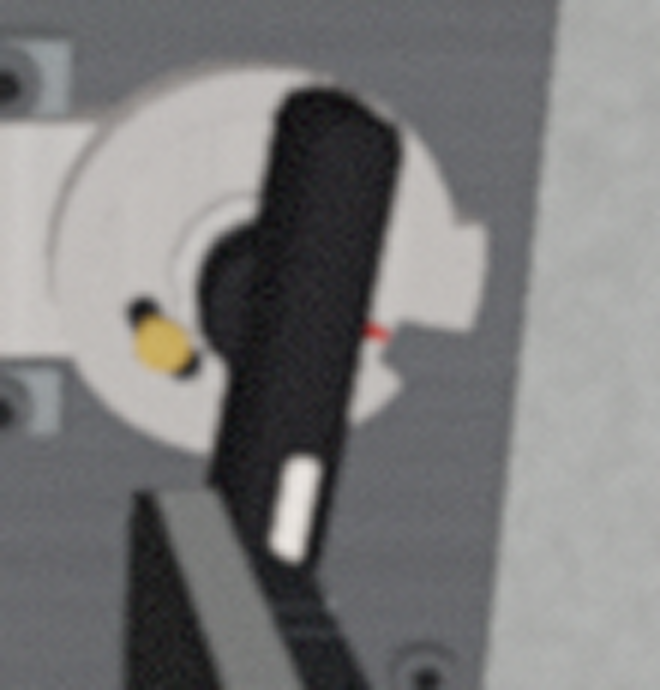

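```bash
python3 -c "
from h import *
st();go(.600,.048,.115,81.4)"
```

```text
t 10.77 pos [ 0.5986 -0.0047  0.1535] yaw 86.68 F [-0.31  0.44  0.81] T [ 0.026  0.087 -0.023] w 0.0428 j [-0.07  0.5   1.48 -0.    1.16 -1.58]
t 10.77 shift [0.0527, -0.0017, 0.0385] turn [0.0009, 0.0, 0.0922]
```

```bash
python3 -m creep '[[[0.03,-0.001,0,0,0,0.06,0.5],[0.05,-0.002,0.01,0,0,0.09,0.5],[0.053,-0.002,0.025,0,0,0.092,0.5],[0.053,-0.002,0.035,0,0,0.092,0.5],[0.053,-0.002,0.038,0,0,0.092,0.5],[0.053,-0.002,0.038,0,0,0.092,0.5]]]'; python3 -c "
from m import *
import json
st();c=get_calibration('wrist');json.dump({k:np.asarray(v).tolist() for k,v in c.items()},open('c9.json','w'))
im=capture('wrist');cv2.imwrite('pics/w9.png',im)
go(.600,.048,.08,81.4)
o=get_obs();r=R.from_quat(o['ee_rot'])
print((o['eef_pos'][:2]-t)@M)"
```

```text
t: 11.27
eef_pos: [0.5994, 0.047, 0.1141]
ee_rot: [0.759, 0.651, -0.001, -0.0]
wrist_force: [-0.6, -0.8, -0.2]
width: 0.0428
t 11.27 pos [0.5994 0.047  0.1141] yaw 81.31 F [-0.59 -0.76 -0.18] T [-0.015  0.018 -0.004] w 0.0428 j [ 0.02  0.56  1.5  -0.    1.09 -1.4 ]
t 11.32 shift [0.001, 0.0001, 0.0349] turn [-0.0002, 0.0001, -0.0017]
[-0.00016561  0.05326521]
```

View pics/w9.png

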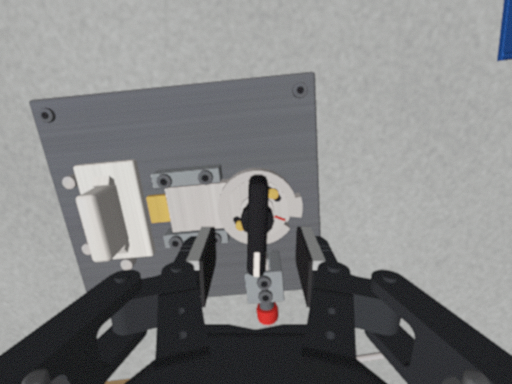

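```bash
python3 - <<'E'
from m import *
import json
c={k:np.array(v) for k,v in json.load(open('c9.json')).items()}
im=cv2.imread("pics/w9.png"); crop(im,205,160,315,330,4.5,"pics/w9c.png")
f=lambda u,v,z: (((px2w(c,u,v,z)[:2]-t)@M)*1e3).round(1)
for n,u,v,z in (("far",258,178,.081),("near",257,274,.081),("button",267,313,.036),("discL",219,207,.041),("discR",297,207,.041)): print(n,f(u,v,z))
E
```

```text
far [-32.7  58.6]
near [27.  52.6]
button [93. 55.]
discL [-3.8 28.5]
discR [ 1.4 83.7]
```

View pics/w9c.png

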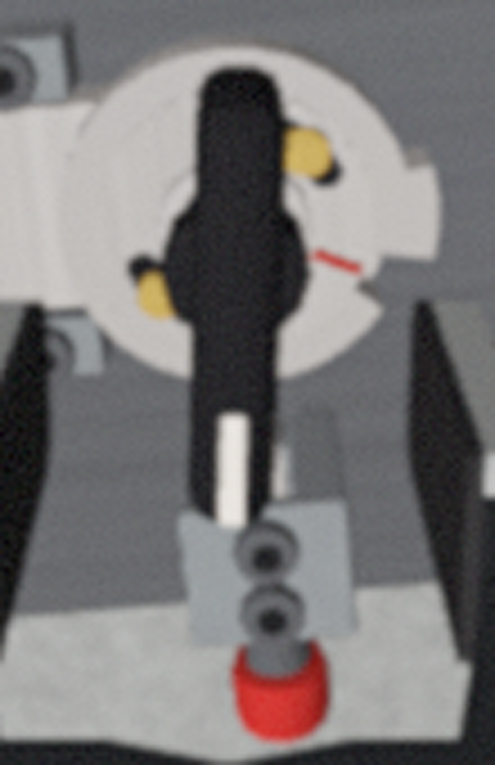

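```bash
python3 - <<'E'
from m import *
import json
c={k:np.array(v) for k,v in json.load(open('c9.json')).items()}
f=lambda u,v,z: (((px2w(c,(u+.5)/4.5+205-.5,(v+.5)/4.5+160-.5,z)[:2]-t)@M)*1e3).round(1)
for n,u,v in (("red in",316,253),("red out",360,271),("tooth face in",385,257),("tooth face out",435,260),("notch bottom",362,287),("rim corner",381,307),("rimL",62,215),("rimR?",400,180),("top",235,45),("bl",130,355)):
    p=f(u,v,.041);d=p-[0,55];print(n,p,np.hypot(*d).round(1),np.degrees(np.arctan2(d[1],d[0])).round(1))
E
```

```text
red in [ 6.6 67.5] 14.1 62.2
red out [10.3 74.3] 21.9 61.9
tooth face in [ 8.3 78.4] 24.8 70.5
tooth face out [ 9.6 86.3] 32.7 72.9
notch bottom [13.1 74.4] 23.4 56.0
rim corner [16.9 77.3] 28.0 52.8
rimL [-3.5 28.1] 27.1 -97.4
rimR? [-4.4 81.5] 26.9 99.4
top [-28.3  57.8] 28.4 174.3
bl [21.6 36. ] 28.8 -41.3
```

```bash
python3 -m creep '[[[0.003,0,0.015,0,0,-0.002,0.5],[0.003,0,0.028,0,0,-0.002,0.5],[0.003,0,0.034,0,0,-0.002,0.5],[0.003,0,0.034,0,0,-0.002,0.3],[0.003,0,0.034,0,0,-0.002,0.1],[0.003,0,0.034,0,0,-0.002,0],[0.003,0,0.034,0,0,-0.002,0],[0.003,0,0.034,0,0,-0.002,0]]]' 60; python3 -c "
from h import *
st()"
```

```text
t: 11.98
eef_pos: [0.6, 0.0484, 0.0814]
ee_rot: [0.758, 0.652, -0.001, 0.001]
wrist_force: [-4.0, -20.1, -0.1]
width: 0.0108
t 11.98 pos [0.6    0.0484 0.0814] yaw 81.42 F [ -4.02 -20.1   -0.15] T [-2.93   0.799  0.11 ] w 0.0108 j [ 0.02  0.6   1.52 -0.    1.03 -1.4 ]
```

```bash
python3 -m creep '[[[-0.001,0,0,0,0,0,0],[-0.0017,0,0,0,0,0,0],[-0.0017,0,0,0,0,0,0],[-0.0017,0,0,0,0,0,0]]]'; python3 -c "
from h import *
st()"
```

```text
t: 12.32
eef_pos: [0.5999, 0.0482, 0.0815]
ee_rot: [0.758, 0.652, -0.0, 0.001]
wrist_force: [-1.9, -8.8, -1.1]
width: 0.011
t 12.32 pos [0.5999 0.0482 0.0815] yaw 81.44 F [-1.91 -8.8  -1.14] T [-1.09   0.301  0.062] w 0.011 j [ 0.02  0.6   1.52 -0.    1.03 -1.4 ]
```

```bash
python3 -m creep '[[[-0.0012,0,0,0,0,0,0],[-0.0012,0,0,0,0,0.05,0],[-0.0012,0,0,0,0,0.1,0],[-0.0012,0,0,0,0,0.15,0],[-0.0012,0,0,0,0,0.2,0],[-0.0012,0,0,0,0,0.2,0]]]' 80; python3 -c "
from h import *
st()"
```

```text
t: 12.82
eef_pos: [0.5999, 0.0481, 0.0815]
ee_rot: [0.82, 0.573, 0.0, 0.0]
wrist_force: [-0.5, -1.1, 0.3]
width: 0.0096
t 12.82 pos [0.5999 0.0481 0.0815] yaw 69.89 F [-0.48 -1.09  0.34] T [ 0.083  0.091 -0.057] w 0.0096 j [ 0.02  0.6   1.52  0.    1.02 -1.2 ]
```

```bash
python3 -c "
from h import *
im=capture('wrist');cv2.imwrite('pics/w10.png',im);crop(im,150,120,350,340,2.7,'pics/w10c.png')"
```

```text
(no output)
```

View pics/w10c.png

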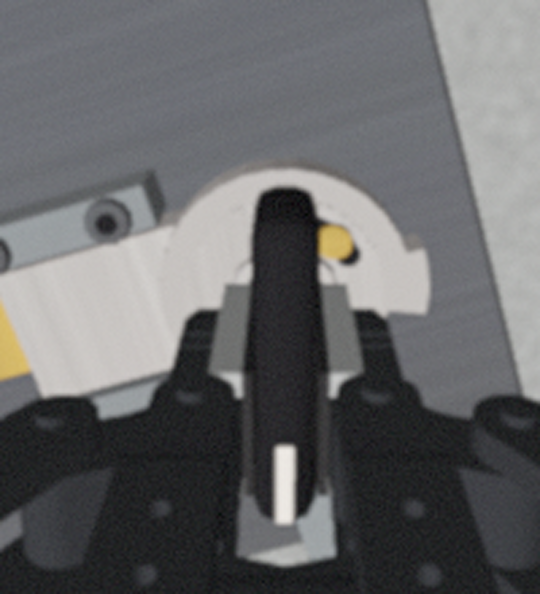

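```bash
python3 -m creep '[[[0,0,0,0,0,0.08,0],[0,0,0,0,0,0.16,0],[0,0,0,0,0,0.24,0],[0,0,0,0,0,0.32,0],[0,0,0,0,0,0.38,0],[0,0,0,0,0,0.44,0],[0,0,0,0,0,0.5,0],[0,0,0,0,0,0.5,0]]]'; python3 -c "
from h import *
st()
im=capture('side');cv2.imwrite('pics/s11.png',im);crop(im,190,160,300,240,7,'pics/s11c.png')
im=capture('top');cv2.imwrite('pics/t11.png',im);crop(im,220,130,310,220,6,'pics/t11c.png')
st()"
```

```text
t: 13.53
eef_pos: [0.6001, 0.0483, 0.0815]
ee_rot: [0.936, 0.353, 0.001, 0.0]
wrist_force: [1.0, 0.1, 1.1]
width: 0.0103
t 13.53 pos [0.6001 0.0483 0.0815] yaw 41.31 F [1.05 0.13 1.09] T [ 0.299 -0.255 -0.034] w 0.0103 j [ 0.02  0.6   1.52  0.    1.02 -0.7 ]
t 13.63 pos [0.6001 0.0483 0.0815] yaw 41.53 F [1.28 0.97 2.3 ] T [ 0.304 -0.24  -0.125] w 0.0103 j [ 0.02  0.6   1.52  0.    1.02 -0.71]
```

View pics/s11c.png

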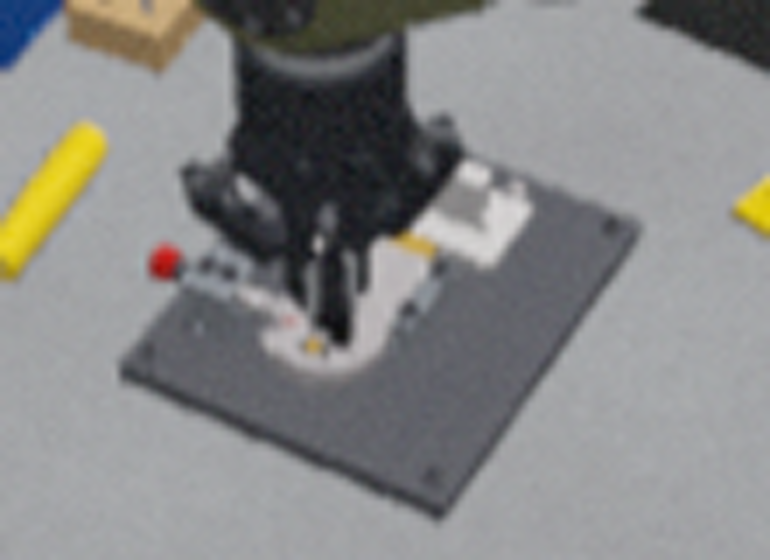

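View pics/t11c.png

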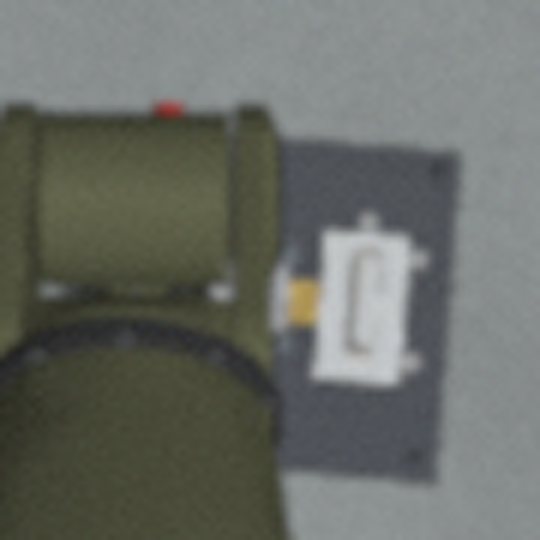

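```bash
cat >> m.py <<'E'
def pawl(save=None):
    st(); im=capture('side')
    w=im[185:210,200:228].astype(float); red=np.clip(w[...,2]-np.maximum(w[...,0],w[...,1])-25,0,None)
    v,u=np.mgrid[185:210,200:228]; print("red",(red*u).sum()/red.sum(),(red*v).sum()/red.sum(),red.sum())
    if save: cv2.imwrite('pics/%s.png'%save,im);crop(im,190,160,300,240,7,'pics/%sc.png'%save)
E
python3 - <<'E'
from m import *
c=get_calibration('side')
for d in (0,-.006):
    p=t+M@np.array([.093+d,.055]); print(w2px(c,np.r_[p,.036]))
pawl()
E
python3 -m creep '[[[0,0,0,0,0,0.04,0],[0,0,0,0,0,0.08,0],[0,0,0,0,0,0.12,0],[0,0,0,0,0,0.16,0],[0,0,0,0,0,0.2,0],[0,0,0,0,0,0.2,0]]]' >/dev/null; python3 -c "
from m import *
pawl('s12')"
```

```text
[213.6324321  196.73473943]
[215.11705254 197.36656017]
t 13.63 pos [0.6001 0.0483 0.0815] yaw 41.53 F [1.28 0.97 2.3 ] T [ 0.304 -0.24  -0.125] w 0.0103 j [ 0.02  0.6   1.52  0.    1.02 -0.71]
red 213.00698324022346 196.8072625698324 1432.0
t 14.18 pos [0.6002 0.0484 0.0815] yaw 29.95 F [2.34 1.38 3.55] T [ 0.323 -0.565  0.227] w 0.0101 j [ 0.02  0.6   1.52  0.    1.02 -0.5 ]
red 213.00279524807826 196.8071278825996 1431.0
```

View pics/s12c.png

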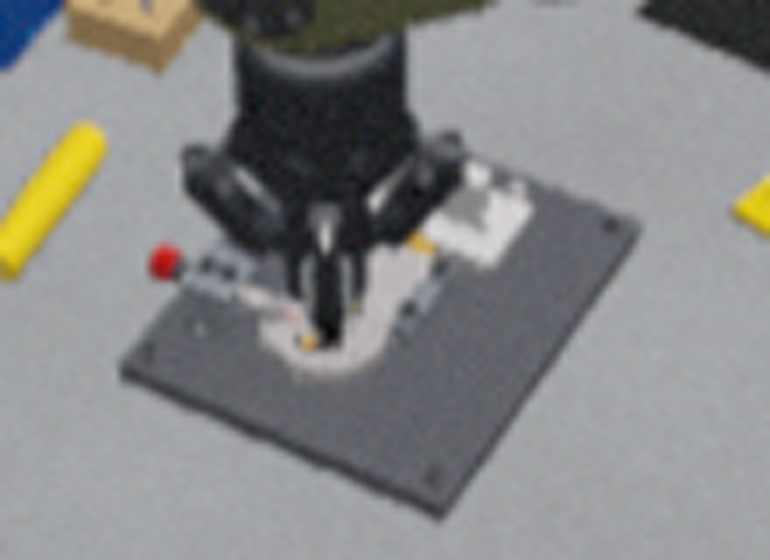

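```bash
python3 -m creep '[[[0,0,0,0,0,0.025,0],[0,0,0,0,0,0.05,0],[0,0,0,0,0,0.07,0],[0,0,0,0,0,0.07,0]]]' >/dev/null; python3 -c "
from m import *
pawl()"; python3 -m creep '[[[0,0,0,0,0,0.0125,0],[0,0,0,0,0,0.025,0],[0,0,0,0,0,0.025,0]]]' >/dev/null; python3 -c "
from m import *
pawl()"
```

```text
t 14.57 pos [0.6002 0.0483 0.0815] yaw 25.87 F [4.78 2.56 5.06] T [ 0.569 -0.877  0.214] w 0.0107 j [ 0.02  0.6   1.52  0.    1.02 -0.43]
red 213.2549019607843 196.8846153846154 1326.0
t 14.87 pos [0.6002 0.0484 0.0815] yaw 24.46 F [4.17 3.6  5.81] T [ 0.529 -0.913  0.231] w 0.0102 j [ 0.02  0.6   1.52  0.    1.02 -0.41]
red 213.37455830388691 196.89469964664312 1415.0
```

```bash
python3 -m creep '[[[0,0,0,0,0,0.01,0],[0,0,0,0,0,0.02,0],[0,0,0,0,0,0.02,0]]]' >/dev/null; python3 -c "
from m import *
pawl()"
```

```text
t 15.17 pos [0.6003 0.0484 0.0815] yaw 23.33 F [4.63 2.67 4.48] T [ 0.553 -0.969  0.265] w 0.0102 j [ 0.02  0.6   1.52  0.    1.02 -0.39]
red 213.47939262472886 196.97469269703544 1383.0
```

```bash
python3 -m creep '[[[0,0,0,0,0,0.008,0],[0,0,0,0,0,0.016,0],[0,0,0,0,0,0.016,0]]]' >/dev/null; python3 -c "
from m import *
pawl()"
```

```text
t 15.47 pos [0.6003 0.0484 0.0815] yaw 22.42 F [3.84 3.66 5.66] T [ 0.607 -0.899  0.294] w 0.0102 j [ 0.02  0.6   1.52  0.    1.02 -0.37]
red 213.55776045357902 196.98369950389795 1411.0
```

```bash
python3 -m creep '[[[0,0,0,0,0,0.007,0],[0,0,0,0,0,0.014,0],[0,0,0,0,0,0.014,0]]]' >/dev/null; python3 -c "
from m import *
pawl()"
```

```text
t 15.77 pos [0.6003 0.0484 0.0815] yaw 21.62 F [3.88 3.39 5.18] T [ 0.611 -0.979  0.299] w 0.01 j [ 0.02  0.6   1.52  0.    1.02 -0.36]
red 213.64912280701753 197.01315789473685 1368.0
```

```bash
python3 -m creep '[[[0,0,0,0,0,0.007,0],[0,0,0,0,0,0.014,0],[0,0,0,0,0,0.014,0]]]' >/dev/null; python3 -c "
from m import *
pawl()"
```

```text
t 16.07 pos [0.6003 0.0484 0.0814] yaw 20.82 F [4.31 4.12 4.79] T [ 0.578 -1.008  0.236] w 0.0105 j [ 0.02  0.6   1.52  0.    1.02 -0.34]
red 213.80928571428572 197.06857142857143 1400.0
```

```bash
python3 -m creep '[[[0,0,0,0,0,0.007,0],[0,0,0,0,0,0.014,0],[0,0,0,0,0,0.014,0]]]' >/dev/null; python3 -c "
from m import *
pawl('s13')"
```

```text
t 16.37 pos [0.6003 0.0484 0.0815] yaw 20.01 F [4.5  3.36 5.45] T [ 0.611 -0.976  0.212] w 0.0098 j [ 0.02  0.6   1.52  0.    1.02 -0.33]
red 214.1834094368341 197.22222222222223 1314.0
```

View pics/s13c.png

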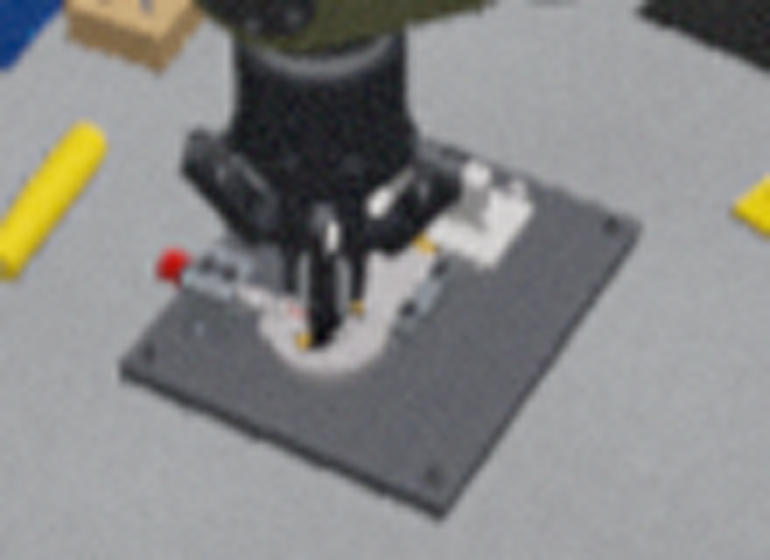

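```bash
python3 -m creep '[[[0,0,0,0,0,0.004,0],[0,0,0,0,0,0.008,0],[0,0,0,0,0,0.008,0]]]' >/dev/null; python3 -c "
from m import *
pawl()"
```

```text
t 16.67 pos [0.6003 0.0484 0.0815] yaw 19.56 F [4.45 2.54 4.72] T [ 0.577 -1.078  0.167] w 0.0101 j [ 0.02  0.6   1.52  0.    1.02 -0.32]
red 214.32568467801627 197.27461139896374 1351.0
```

```bash
python3 -m creep '[[[0,0,0,0,0,0.004,0],[0,0,0,0,0,0.007,0],[0,0,0,0,0,0.007,0]]]' >/dev/null; python3 -c "
from m import *
pawl()"
```

```text
t 16.97 pos [0.6003 0.0484 0.0815] yaw 19.17 F [4.98 1.86 4.93] T [ 0.668 -0.999  0.158] w 0.0105 j [ 0.02  0.6   1.52  0.    1.02 -0.32]
red 214.42592592592592 197.37962962962962 1296.0
```

```bash
python3 -m creep '[[[0,0,0,0,0,0.003,0],[0,0,0,0,0,0.006,0],[0,0,0,0,0,0.006,0]]]' >/dev/null; python3 -c "
from m import *
pawl()"
```

```text
t 17.27 pos [0.6003 0.0484 0.0815] yaw 18.83 F [4.33 3.3  5.13] T [ 0.567 -0.985  0.3  ] w 0.0104 j [ 0.02  0.6   1.52  0.    1.02 -0.31]
red 214.42801857585138 197.36300309597524 1292.0
```

```bash
python3 -m creep '[[[0,0,0,0,0,-0.004,0],[0,0,0,0,0,-0.004,0.15],[0,0,0,0,0,-0.004,0.3],[0,0,0,0,0,-0.004,0.3],[0,0,0,0,0,-0.004,0.3]]]' ; python3 -c "
from m import *
pawl()"
```

```text
t: 17.73
eef_pos: [0.5992, 0.0481, 0.0804]
ee_rot: [0.986, 0.165, -0.001, -0.0]
wrist_force: [-0.3, 0.2, 0.2]
width: 0.0256
t 17.73 pos [0.5992 0.0481 0.0804] yaw 19.02 F [-0.31  0.15  0.18] T [-0.024 -0.026 -0.023] w 0.0256 j [ 0.02  0.6   1.52 -0.    1.02 -0.31]
red 214.42372881355934 197.3659476117103 1298.0
```

Pawl stays down (button shift 1.43 px, about the 1.5 expected for 6 mm). Now I lift away and check everything.

```bash
python3 -m creep '[[[0,0,-0.01,0,0,0,0.3],[0,0,-0.03,0,0,0,0.3],[0,0,-0.06,0,0,0,0.3],[0,0,-0.09,0,0,0,0.5],[0,0,-0.12,0,0,0,0.5],[0,0,-0.12,0,0,0,0.5],[0,0,-0.12,0,0,0,0.5]]]' >/dev/null; python3 -c "
from m import *
pawl('s14')
import json
c=get_calibration('wrist');json.dump({k:np.asarray(v).tolist() for k,v in c.items()},open('c14.json','w'))
cv2.imwrite('pics/w14.png',capture('wrist'));im=capture('top');crop(im,220,130,420,290,4,'pics/t14c.png')"
```

```text
t 18.37 pos [0.6001 0.0482 0.2032] yaw 19.02 F [ 0.09 -1.54  0.54] T [ 0.011  0.027 -0.002] w 0.0428 j [ 0.02  0.46  1.43  0.    1.26 -0.31]
red 214.42957746478874 197.35524256651019 1278.0
```

View pics/s14c.png

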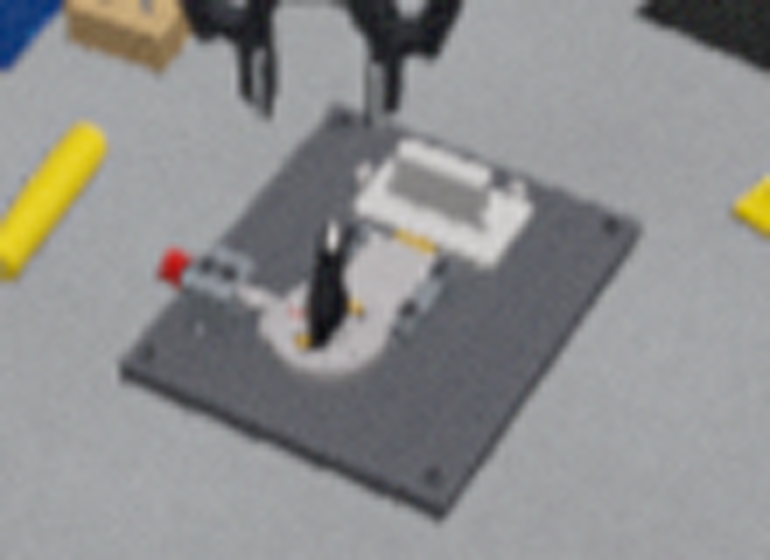

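View pics/w14.png

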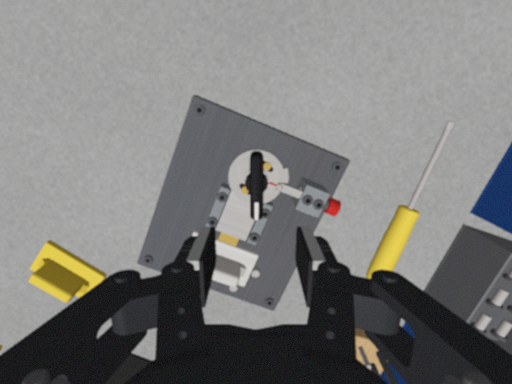

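```bash
python3 - <<'E'
from m import *
im=cv2.imread("pics/w14.png"); crop(im,190,140,350,300,4.5,"pics/w14c.png")
E
```

```text
(no output)
```

View pics/w14c.png

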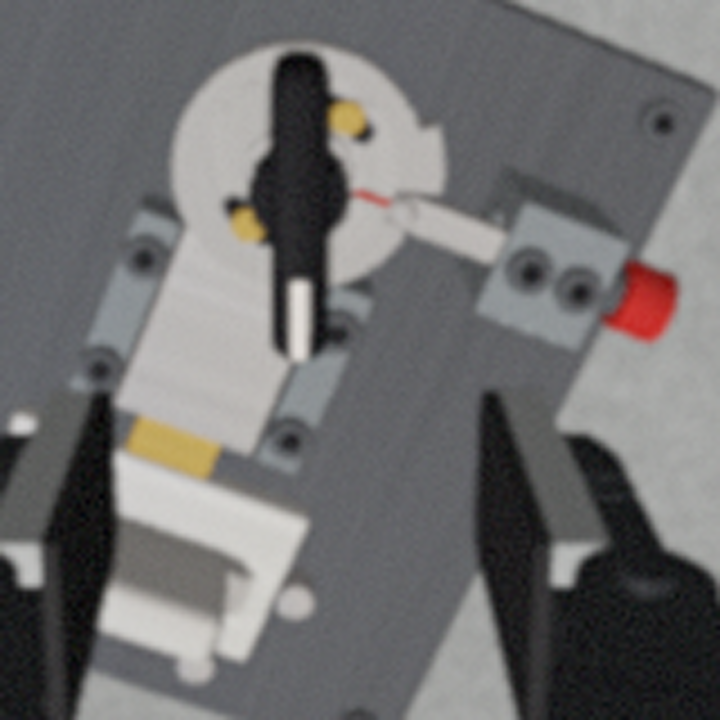

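View pics/t14c.png

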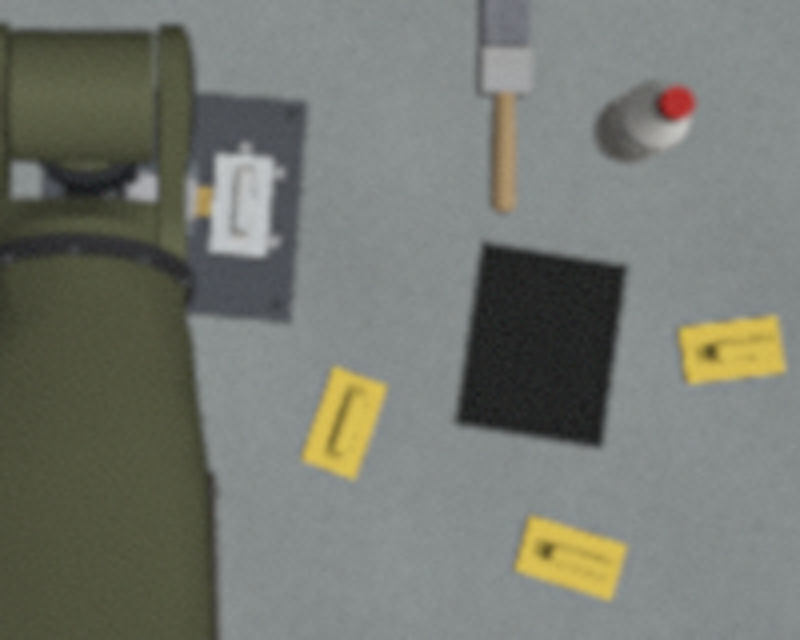

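```bash
python3 - <<'E'
from m import *
import json
c={k:np.array(v) for k,v in json.load(open('c14.json')).items()}
f=lambda u,v,z: (((px2w(c,(u+.5)/4.5+190-.5,(v+.5)/4.5+140-.5,z)[:2]-t)@M)*1e3).round(1)
for n,u,v,z in (("foot corner",308,521,.022),("foot corner2",241,661,.022),("endpin",295,602,.024),("sidepin",195,666,.024),("button",645,300,.036),("nose tip l",122,450,.023),("nose r",207,476,.023)): print(n,f(u,v,z))
E
```

```text
foot corner [ 39.6 -34.5]
foot corner2 [ 39.1 -79.8]
endpin [ 45.1 -56.5]
sidepin [ 28.  -84.5]
button [86.8 55.9]
nose tip l [-11.6 -33.3]
nose r [ 10.8 -31.9]
```

```bash
python3 -c "
from h import *
st(); print(workorder.finish_job()); st()"
```

```text
t 18.52 pos [0.5992 0.0482 0.2   ] yaw 19.02 F [ 0.32 -1.51  0.16] T [-0.017  0.04   0.019] w 0.0427 j [ 0.02  0.46  1.43  0.    1.25 -0.31]
the job is handed in; nothing more can be done
None
the job is handed in; nothing more can be done
```

The keeper is in the fixture against the end and side pins, the clamp is locked with the pawl in its notch, and I handed the job in at about 18.5 s.

- **Loading:** I gripped the bare-metal keeper by its rib, laid it flat in the nest and slid it home. The push peaked at about 14 N on the end pin and 7 N on the side pins. I let go of it before turning the knob.
- **Clamping:** I turned the knob clockwise about 62°, in steps of 1.5° or less near the notch. I stopped when the pawl stopped moving, with the wrist torque at 0.3 N m at most during those steps.

**Last checks:**
- **Pawl:** it is down about 6 mm by the wrist camera and 5.7 mm by the side camera. The red mark lines up with it, and it stayed down after I let go.
- **Keeper:** its end edge reads fixture x 39.1–39.6 mm (40 is home) and its side edge y −79.8 mm (−80 is home). That is within what the camera can resolve, but a gap of a few tenths of a millimetre at the end pin can't be ruled out.
- **Clamp nose:** the brass nose has moved up against the keeper's foot.
- **Surroundings:** the arm is clear above the fixture. In the last pictures the yellow look-alikes, oil and brush had not moved. The robot did not go near the other tools or the bin, and I did not re-check them.
- **Disagreement:** the top and wrist cameras differed by 2–3 mm on where the fixture is. I used the wrist camera, and the contacts with the pins and knob agreed with it to about 1 mm.

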